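Hang the call speaker on the conveyor console and turn it up

TASK

Hang the call speaker on the sloping face of the conveyor console: put the keyhole in its back over the screw head with the speaker's back flat on the face, then pull it straight down the slope until it locks at the end of the slot, and let go. Then, with it hanging there, roll its volume thumbwheel down the slope all the way to its stop. Leave the speaker hanging straight on the face, do not press the red emergency stop, and leave the other things on the bench where they are.

Things in the scene. Friction and masses are not known exactly. Their poses are not given: they have to be found in the camera images.
- speaker_center (a point): Centre of the call speaker, half-way through: ivory plastic box 110 x 60 x 32 mm, 0.3 kg, lying on its back at the start; black grille on the top half of its front, dark thumbwheel on the lower half. x runs along its length to the top end, which has a black stub antenna (9 mm thick, sticks out 27 mm, at y = +19 mm); y across the 60 mm width, z out of the front. The long sides are flat and free to grip.
- speaker_keyhole (a point): Centre of the keyhole's round hole, in the plane of the speaker's back: 15 mm above the speaker's centre (+x), 16 mm behind it; same axes. The hole is 16 mm across; a slot 7.5 mm wide runs from it towards the top end (+x) and ends 18.5 mm from the hole's centre. The back plate is 3 mm thick; the hollow behind it reaches 10.5 mm in from the back. Underneath while the speaker lies on the bench.
- screw (a point): Foot of the steel screw, on its axis, at the surface of the console's sloping face: z straight out of the face along the screw (36 deg from vertical, leaning to the robot side), x straight up the slope, y left. Shank 5 mm, head 11 mm across, 3.5 mm thick, its underside 5 mm off the face. With the speaker's axes along these, its keyhole centre is on the screw as the head enters, 16 mm down the slope when locked.
- console: Light grey steel desk console fixed to the bench, 300 mm wide, 260 deep, 203 high; origin: foot of its front edge, mid-width; x to its back. Its face slopes 36 deg above level, 260 mm long from a lower edge 50 mm high; the screw is 155 mm up it, 55 mm left of the middle. Push-buttons, lamps and a selector, up to 22 mm proud, begin 91 mm right of the screw; the rest of the face by the screw is clear.
- wheel_rim (a point): Top of the exposed rim of the volume thumbwheel in the speaker's front: 30 mm below the speaker's centre (-x), on the centre line, 4.5 mm proud of the front, 36.5 mm from the back; same axes as the speaker. The wheel is dark grey, finely ribbed, 26 mm in diameter, 10 mm wide, recessed in the speaker, and turns about the speaker's y axis.
- volume (a joint): Turn of the volume thumbwheel in rad, 0 (quiet) to 2.4 (its stop, loudest). It grows as the exposed rim is rolled towards the speaker's bottom end, 13 mm of rim travel per rad; it takes about 1 N along the rim, so a fingertip pressed on it with about 3 N rolls it, in two or more strokes; it stays where it is left. An orange mark on the rim moves with it.
- estop (a joint): Travel of the emergency stop, a red mushroom button 40 mm across in a yellow collar, low on the right-hand part of the sloping face, 103 mm down the slope and 139 mm to the right of the screw, standing 37 mm proud: 0 out, 0.005 m fully pressed.
- label_roll_mid (a point): Middle of a bystander: upright roll of white paper labels, 72 mm across, 50 mm high.
- tape_roll_mid (a point): Middle of a bystander: roll of brown packing tape lying flat, 104 mm across, 48 mm high.
- parcel_mid (a point): Middle of a bystander: small cardboard parcel, 80 x 110 x 60 mm.
- scanner_mid (a point): In the head of a bystander: black hand barcode scanner lying on its side, about 130 x 150 mm, 44 mm high.
- knife_mid (a point): Middle of a bystander: orange safety box knife, 135 x 28 x 16 mm.
- mouse_mid (a point): Middle of a bystander: black computer mouse, 102 x 60 x 34 mm.
Things that resemble listed ones, but are neither listed nor needed, are in the scene too. There is more than one size of the part that bears speaker_center; the job needs the largest.

How it is judged:
On the way, in this order (a step that is already met when the one before it is completed fails the run):
1. the speaker is pulled down and locked on the screw: back flat on the sloping face, screw at the end of the slot (x of screw in the frame of speaker_center between 0.0265 and 0.036 m and y of screw in the frame of speaker_center between -0.005 and 0.005 m and z of screw in the frame of speaker_center between -0.0195 and -0.0125 m and angle between the z axis of speaker_center and the z axis of screw, either way round below 0.08 rad), for 0.2 s.
2. with the speaker still locked on the screw, the volume thumbwheel is rolled up to its stop (past 2.0 of 2.4 rad) (all of step 1 and value of joint volume above 2 rad), for 0.1 s.
At the end, for the whole second after the job is handed in: Released and at rest on the screw: screw axis 26.5 to 36 mm above the speaker's centre along its length, within 5 mm of its centre line; back on the face within 3.5 mm and 0.08 rad; straight up the slope within 0.16 rad; volume past 2.0 rad; emergency stop not pressed (under 2 mm) (all of step 2 and angle between the x axis of speaker_center and the x axis of screw, either way round below 0.16 rad and value of joint estop below 0.002 m and linear speed of speaker below 0.02 m/s); the robot touches nothing.
It fails at once if the emergency stop is pressed (2 mm or more) (value of joint estop above 0.002 m).
It fails at once if a bystander is moved by more than 30 mm (distance of any of label_roll_mid, tape_roll_mid, parcel_mid, scanner_mid, knife_mid, mouse_mid from where it was at the start of the episode above 0.03 m).
It also fails if it takes over 51 s, if anything falls off the work surface, if the arm or the gripper's body presses on something with over 40 N, if the wrist force passes 120 N, or if a joint passes its speed limit or range.

ROBOT

A 6-joint arm with a two-finger parallel gripper is mounted at the origin on the work surface. World frame = base frame: x ahead of the robot, y to its left, z up, the work surface at z = 0. Lengths are in m, angles in rad, forces in N, time in s.
With the tool pointing down it reaches from about 0.35 to 0.975 m from the base axis. Payload 4.9 kg.
Tool frame: the origin (TCP) lies on the centre line of the jaws, within the pads' length; the fingertips stand 11 mm ahead of it and the grasp point (between the pads) lies 8 mm behind it (robot.nose_length is the z of the fingertips in the tool frame, in m); z points along the fingers, y is the line along which they close (so a half turn about z gives the same grasp; the last joint's range is limited). The gripper opens to 85 mm and grips with 20 to 120 N. Pads are 22 mm wide; open, the fingers measure 114 mm over their backs; the gripper's body (76 mm by 85 mm) begins 54 mm behind the grasp point. The pads swing forward as they close: fully open they stand 13 mm farther back than shut.
Start: joints at [-1.224, 0.053, 1.613, -0, 1.476, -0.119], TCP at [0.281, -0.558, 0.242] pointing down, gripper open.
Joint ranges: [-3.01, 3.01], [-1.01, 2.22], [0.06, 2.58], [-1.02, 4.17], [0.09, 2.62], [-3.14, 3.14]. Speed limits (rad/s): [2.57, 2.57, 3.14, 3.14, 3.14, 3.14].

INTERFACE

Orientations are given as a 3x3 rotation matrix whose columns are the frame's x, y, z axes.
In Python, from workcell import robot, capture, calibration, ticket gives the robot as it stands.
- The arm moves only by the tool step_arm, never from a script. Its argument "commands" is a list that holds one entry, the list of rows, each a list of 5 numbers: the shift along the tool's x, y, z in cm, then the turn about the tool's z in degrees, then the opening, from -1 (shut) to 1 (fully open). A call has 1 to 10 rows; each row shifts and turns the commanded pose from where the row before left it, along the tool's axes as they then stand; what a row does not reach is not made up. A row lasts 1/12 s, in which the tool goes at most 41.7 mm and 7.16 degrees, less where a joint would pass 70% of its speed; a pose out of reach is approached as far as the arm can. A call with a gripper value outside its range is refused whole. The fingers move at their own pace and stop on an object; the grip force is fixed at half the most. Time passes only in rows, so rows that do not move let the fingers close. It gives the time, the measured TCP pose, the force, the opening and the grip force at its end, in the units of the state.
- robot.state(): the state, without advancing time (a new reading comes with each control period).
- capture(name): name is "scene" or "top"; returns the picture (420x560x3 uint8, red, green, blue); there is no depth.
- calibration(name): a dict with "camera_matrix" (3x3 intrinsics, pixels), "R" (3x3) and "t" (3): a world point X has camera coordinates R X + t. Camera axes: x right, y down, z forward; pixel columns grow to the right and rows downward; lengths in m; the calibration is good to about 2 mm. A picture is of the moment at which its call begins. calibration takes no time and is no camera call.
- ticket.sign_off(): hands the job in; it is judged then, once.
The state is a dict: "clock": time; "joints": joint angles; "qvel": joint speeds; "joint_torque": joint torques, N m; "ee_pos": TCP position; "tcp_rot": TCP orientation; "wrist_force": force on the tool from outside, world axes, zero at the start; "torque": the same for the moment, N m; "width": opening from 0.0 (shut) to 1.0 (fully open); "grasp_force": force on a finger pad.
Only numpy, scipy, OpenCV 4.12 (cv2) and the standard library are available. Lean on these libraries where they do the work, as an engineer would, in place of code of your own. Each camera call takes 0.05 s, during which the arm holds its last target. There are 200 camera calls.

## Working session

There is one attempt and no reset: what is moved stays moved. The work goes in short steps, Python scripts to look and compute and a tool call to move; the robot and the scene stay as the last step left them, time stands still between calls to the robot, and variables do not carry over. Pictures are saved under pics/ and viewed, at most 10 in all, crops included, and the job is handed in when it is done.

Besides the shell and the picture viewer there is one more tool, called after "Call:" as name(argument=value, ...) on one line, values as JSON. step_arm: Moves the arm, as the interface text tells. Its arguments: {"type":"object","properties":{"commands":{"type":"array","items":{"type":"array","items":{"type":"array","items":{"type":"number"}}}}},"required":["commands"]}

```bash
ls; mkdir -p pics
python3 - <<'E'
from workcell import robot,capture,calibration
import cv2,numpy as np
np.set_printoptions(precision=4,suppress=True)
for n in("scene","top"):
    im=capture(n); cv2.imwrite(f"pics/{n}0.png",cv2.cvtColor(im,cv2.COLOR_RGB2BGR)); c=calibration(n)
    print(n,np.array(c["camera_matrix"]).tolist(),np.array(c["R"]).round(4).tolist(),np.array(c["t"]).round(4).tolist(), -np.array(c["R"]).T@c["t"])
print(robot.state(), robot.nose_length)
E
```

```text
pics
scene [[399.66295551216064, 0.0, 280.1480527949347], [0.0, 399.66295551216064, 210.35723330631197], [0.0, 0.0, 1.0]] [[-0.1402, 0.9901, -0.0076], [0.818, 0.1115, -0.5643], [-0.5579, -0.0854, -0.8255]] [0.079, -0.3944, 1.8345] [1.3571 0.1224 1.2925]
top [[462.01955521404653, 0.0, 267.573234675824], [0.0, 462.01955521404653, 202.70588580787796], [0.0, 0.0, 1.0]] [[-0.0133, -0.9999, -0.0097], [-0.9927, 0.0144, -0.1197], [0.1198, 0.008, -0.9928]] [0.0292, 0.5739, 1.6185] [0.3761 0.008  1.6758]
{'clock': 0.1, 'joints': array([-1.224 ,  0.0533,  1.6141,  0.    ,  1.476 , -0.119 ]), 'qvel': array([ 0.0009, -0.0014, -0.0043,  0.0011,  0.0004,  0.0003]), 'joint_torque': array([  0.0007, -39.4905, -37.1363,  -0.0001,   0.0039,  -0.    ]), 'ee_pos': array([ 0.2805, -0.5579,  0.2412]), 'tcp_rot': array([[ 0.8935,  0.4491, -0.0006],
       [ 0.4491, -0.8935,  0.0017],
       [ 0.0002, -0.0018, -1.    ]]), 'wrist_force': array([ 0.9877,  0.4122, -0.434 ]), 'torque': array([-0.0086,  0.0097, -0.0129]), 'grasp_force': 0.0, 'width': 0.9983150216213775} 0.011
```

View pics/scene0.png

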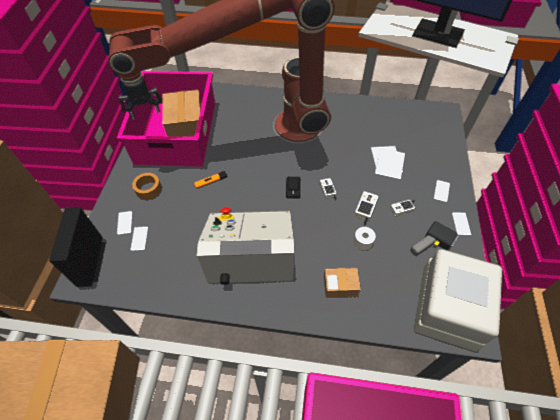

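View pics/top0.png

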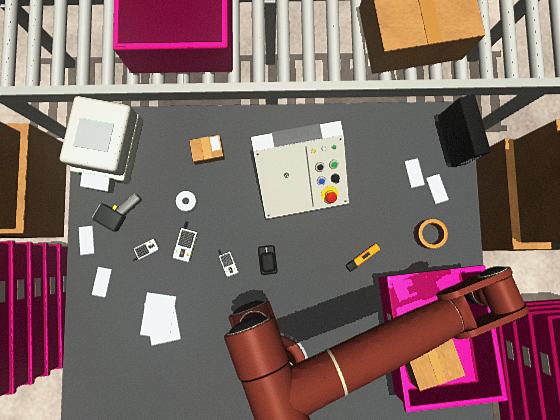

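The scene shows three ivory speakers in the top view, at (185,242), (228,262) and (146,249). (185,242) looks the largest and so fits the description. The console face has its screw near (286,175). I'll confirm with an enlarged crop.

```bash
cat > h.py <<'E'
import numpy as np,cv2
from workcell import robot,capture,calibration
np.set_printoptions(precision=4,suppress=True)
def ray(n,px):
    c=calibration(n);R=np.array(c["R"]);t=np.array(c["t"]);K=np.array(c["camera_matrix"])
    d=R.T@np.linalg.solve(K,[px[0],px[1],1.]);return -R.T@t,d/np.linalg.norm(d)
def onplane(n,px,z=0.,nrm=(0,0,1),p0=None):
    o,d=ray(n,px);nrm=np.array(nrm);p0=np.array([0,0,z]) if p0 is None else p0
    return o+d*((p0-o)@nrm)/(d@nrm)
def proj(n,X):
    c=calibration(n);v=np.array(c["R"])@X+np.array(c["t"]);v=np.array(c["camera_matrix"])@v;return v[:2]/v[2]
def tri(px1,px2):
    (a,d),(b,e)=ray("scene",px1),ray("top",px2)
    s=np.linalg.lstsq(np.c_[d,-e],b-a,rcond=None)[0];p,q=a+s[0]*d,b+s[1]*e
    return (p+q)/2,np.linalg.norm(p-q)
E
python3 - <<'E'
from h import *
im=cv2.imread("pics/top0.png")
a=im[210:290,115:255]; b=im[115:225,240:360]
A=cv2.resize(a,None,fx=5,fy=5,interpolation=cv2.INTER_CUBIC)
cv2.imwrite("pics/spk.png",A)
B=cv2.resize(b,None,fx=5,fy=5,interpolation=cv2.INTER_CUBIC)
im2=cv2.imread("pics/scene0.png")
cv2.imwrite("pics/con.png",B)
# bright blobs
hsv=cv2.cvtColor(im,cv2.COLOR_BGR2HSV)
m=((hsv[...,2]>120)).astype(np.uint8)*255
for c in cv2.findContours(m,cv2.RETR_EXTERNAL,cv2.CHAIN_APPROX_NONE)[0]:
    if cv2.contourArea(c)>100:
        r=cv2.minAreaRect(c)
        if 120<r[0][0]<360 and 115<r[0][1]<300:
            w=np.array([onplane("top",p,.032)[:2] for p in cv2.boxPoints(r)])
            print(np.round(r[0],1),onplane("top",r[0],.032),np.linalg.norm(w[1]-w[0]),np.linalg.norm(w[2]-w[1]),"\n",w)
E
```

```text
[228.3 263.8] [0.3594 0.1628 0.032 ] 0.0458434070426138 0.08168043176201462 
 [[0.3892 0.1993]
 [0.4057 0.1565]
 [0.3297 0.1264]
 [0.3135 0.169 ]]
[145.8 248.6] [0.4167 0.4558 0.032 ] 0.08173367794934717 0.04494336601124701 
 [[0.4188 0.5028]
 [0.4546 0.4293]
 [0.4147 0.4088]
 [0.379  0.482 ]]
[184.6 244.8] [0.4282 0.318  0.032 ] 0.11210347395580736 0.06321994954656897 
 [[0.3837 0.3635]
 [0.4915 0.3326]
 [0.473  0.2722]
 [0.3655 0.3034]]
[127.5 203.5] [0.5789 0.5246 0.032 ] 0.0862101624454423 0.029055631489540806 
 [[0.5607 0.5661]
 [0.6187 0.5024]
 [0.5971 0.4829]
 [0.5393 0.5466]]
[185.  200.5] [0.5868 0.3178 0.032 ] 0.07215041443477793 0.06878365460963415 
 [[0.6218 0.3541]
 [0.6208 0.282 ]
 [0.552  0.2816]
 [0.553  0.3534]]
[205.7 147.6] [0.7798 0.2439 0.032 ] 0.11094017430304959 0.08404059742861651 
 [[0.8128 0.3056]
 [0.8298 0.1959]
 [0.7468 0.1825]
 [0.73   0.2915]]
[302.9 169. ] [ 0.6953 -0.1081  0.032 ] 0.33596202667948466 0.3102521384789465 
 [[ 0.8215  0.0817]
 [ 0.8786 -0.2494]
 [ 0.5716 -0.2942]
 [ 0.5165  0.0297]]
```

View pics/spk.png

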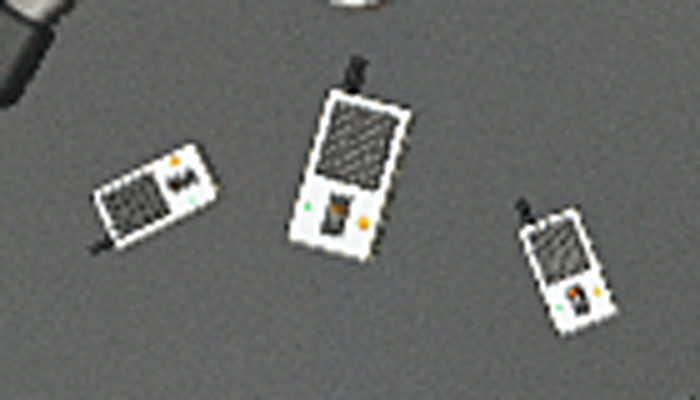

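View pics/con.png

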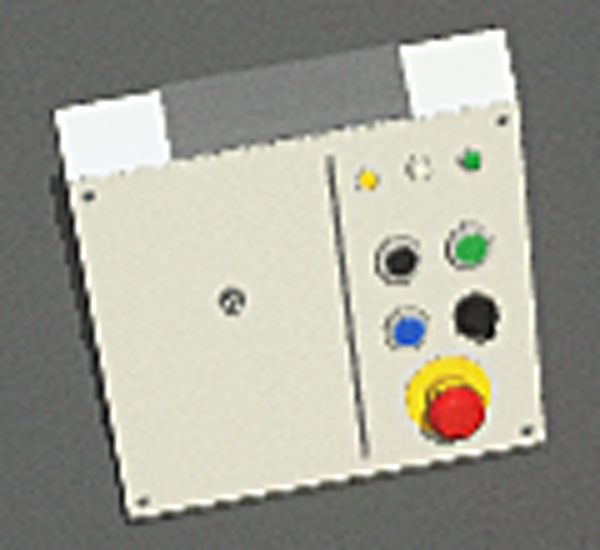

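The crop confirms (185,242): 112 x 63 mm measured, antenna at upper-left, wheel towards the robot. The others are about 82 x 45 mm. The console face's corners in the crop are (70,178), (520,105), (545,440) and (130,520), and the screw head is at (232,300). Next I'll work out the console frame.

Run:
```python
from h import *
f=lambda x,y:((x+.5)/5-.5+240,(y+.5)/5-.5+115)
UL=onplane("top",f(70,178),.203);UR=onplane("top",f(520,105),.203)
LR=onplane("top",f(545,440),.05);LL=onplane("top",f(130,520),.05)
print(UL,UR,LR,LL)
for a,b in((UL,UR),(LL,LR),(LL,UL),(LR,UR)): print(np.linalg.norm(b-a),np.degrees(np.arctan2(*(b-a)[1::-1])))
u=(UR-UL)+(LR-LL);v=(UL-LL)+(UR-LR)
y1=np.arctan2(u[0],-u[1]) ; y2=np.arctan2(v[1],v[0]);print("yaw from width, from depth",np.degrees([y1,y2]))
# width dir (right) = (sin yaw, -cos yaw)
yaw=y1
ex=np.array([np.cos(yaw),np.sin(yaw),0]);ey=np.array([-np.sin(yaw),np.cos(yaw),0]);ez=np.array([0,0,1.])
t=np.radians(36);sx=np.cos(t)*ex+np.sin(t)*ez;sz=-np.sin(t)*ex+np.cos(t)*ez
mid=(LL+LR)/2;mid2=(UL+UR)/2-sx*.26;print("lower mid",mid,mid2)
m=(mid+mid2)/2;m[2]=.05
S=m+.155*sx+.055*ey;print("screw foot pred",S)
H=onplane("top",f(232,300),nrm=sz,p0=S+.0085*sz);print("screw foot by ray",H-.0085*sz)
print("screw px scene pred",proj("scene",S+.0085*sz))
print("spk top c in scene",proj("scene",np.array([.428,.3195,.032])))
# screw in scene: dark blob near prediction
im=cv2.imread("pics/scene0.png");p=proj("scene",S+.0085*sz).astype(int)
g=cv2.cvtColor(im,cv2.COLOR_BGR2GRAY);print(g[p[1]-7:p[1]+8,p[0]-8:p[0]+9])
print("sx",sx,"sz",sz)
```

```text
[0.7268 0.0631 0.203 ] [ 0.7709 -0.2311  0.203 ] [ 0.5686 -0.2656  0.05  ] [0.516  0.0288 0.05  ]
0.29747927199549534 -81.48071742216602
0.2990939638143679 -79.86337511504183
0.2627217387899451 9.231488183482941
0.2559269140715889 9.678434612721425
yaw from width, from depth [9.3301 9.4505]
lower mid [ 0.5423 -0.1184  0.05  ] [ 0.5413 -0.1181  0.0502]
screw foot pred [ 0.6566 -0.0436  0.1411]
screw foot by ray [ 0.6592 -0.0419  0.1432]
screw px scene pred [263.1529 225.1959]
spk top c in scene [366.9861 203.4323]
[[211 211 211 212 212 211 211 211 211 211 210 212 210 212 211 212 211]
 [212 212 212 211 210 211 213 211 212 210 212 211 212 211 211 211 211]
 [211 212 211 212 211 211 212 211 212 212 211 211 211 211 211 211 211]
 [211 212 212 212 212 211 212 212 211 213 210 212 212 213 213 211 211]
 [211 211 211 211 212 212 211 213 213 213 212 211 211 211 212 211 212]
 [211 211 212 211 212 212 212 211 206 206 212 213 211 212 212 212 212]
 [211 213 211 212 213 212 212 196 170 184 207 214 212 211 211 211 210]
 [210 211 211 213 213 213 206 186 186 186 189 210 214 212 212 211 210]
 [210 211 211 211 212 213 187 128 102 108 116 178 212 211 213 211 212]
 [211 212 211 211 212 201 162 119 107 123 138 184 212 212 211 212 212]
 [211 212 210 212 211 213 212 202 188 196 213 214 213 213 211 212 211]
 [212 212 211 212 213 212 212 215 213 215 214 213 213 211 212 211 211]
 [210 212 211 211 211 211 212 213 213 212 211 211 212 211 212 211 211]
 [211 212 211 212 210 212 211 212 211 213 212 211 210 211 211 211 211]
 [210 212 211 211 212 211 210 213 211 212 212 212 212 211 211 212 212]]
sx [0.7983 0.1312 0.5878] sz [-0.58   -0.0953  0.809 ]
```

Call:
step_arm(commands=[[[0, 0, 0, 0, 1]]])

```text
clock: 0.18
ee_pos: [0.2806, -0.558, 0.2415]
tcp_rot: [[0.893, 0.449, -0.0], [0.449, -0.893, 0.001], [0.0, -0.001, -1.0]]
wrist_force: [0.3, 0.7, -0.2]
width: 0.994
grasp_force: 0.0
```

Call:
step_arm(commands=[[[2.9, -2.4, -0.5, 0, 1], [2.9, -2.4, -0.5, 0, 1], [2.9, -2.4, -0.5, 0, 1], [2.9, -2.4, -0.5, 0, 1], [2.9, -2.4, -0.5, 0, 1], [2.9, -2.4, -0.5, 0, 1], [2.9, -2.4, -0.5, 0, 1], [2.9, -2.4, -0.5, 0, 1], [2.9, -2.4, -0.5, 0, 1], [1.7, -3.4, 0, 0, 1]]])

```text
clock: 1.02
ee_pos: [0.4183, -0.2088, 0.2884]
tcp_rot: [[0.893, 0.45, 0.002], [0.45, -0.893, -0.001], [0.002, 0.002, -1.0]]
wrist_force: [-0.4, -0.2, 0.3]
width: 1.0
grasp_force: 0.0
```

Call:
step_arm(commands=[[[1.7, -3.4, 0, 0, 1], [1.7, -3.4, 0, 0, 1], [1.7, -3.4, 0, 0, 1], [1.7, -3.4, 0, 0, 1], [1.7, -3.4, 0, 0, 1], [1.7, -3.4, 0, 0, 1], [1.7, -3.4, 0, 0, 1], [1.7, -3.4, 0, 0, 1], [1.7, -3.4, 0, 0, 1], [1.7, -3.4, 0, 0, 1]]])

```text
clock: 1.85
ee_pos: [0.4154, 0.1719, 0.2873]
tcp_rot: [[0.893, 0.449, 0.001], [0.449, -0.893, -0.0], [0.0, 0.0, -1.0]]
wrist_force: [-0.0, -0.7, 0.6]
width: 0.999
grasp_force: 0.0
```

Call:
step_arm(commands=[[[1.7, -3.4, 0, 0, 1], [1.7, -3.4, 0, 0, 1], [1.7, -3.4, 0, 0, 1], [0, 0, 0, 7.1, 1], [0, 0, 0, 7.1, 1], [0, 0, 0, 7.1, 1], [0, 0, 0, 7.1, 1], [0, 0, 0, 7.1, 1], [0, 0, 0, 7.1, 1], [0, 0, 0, 0, 1]]])

```text
clock: 2.68
ee_pos: [0.4156, 0.284, 0.287]
tcp_rot: [[0.961, -0.276, -0.0], [-0.276, -0.961, -0.0], [-0.0, 0.0, -1.0]]
wrist_force: [0.4, -1.0, 1.2]
width: 1.0
grasp_force: 0.0
```

```bash
cat >> h.py <<'E'
def S(): return robot.state()
def delta(P):
    s=S();d=np.array(s["tcp_rot"]).T@(np.array(P)-s["ee_pos"])*100
    print("need tool cm",d.round(2),"heading",np.degrees(np.arctan2(s["tcp_rot"][1][0],s["tcp_rot"][0][0])).round(2),"pos",s["ee_pos"],"F",np.array(s["wrist_force"]).round(1),"w",s["width"],"g",s["grasp_force"],"t",s["clock"],"tilt",np.array(s["tcp_rot"])[:,2])
E
python3 - <<'E'
from h import *
print(tri((263.4,225.7),(286.3,174.9)))
delta([.428,.319,.12]); print(S()["joints"])
E
```

```text
(array([ 0.6535, -0.0435,  0.148 ]), np.float64(0.0004348264908567556))
need tool cm [ 0.23 -3.72 16.7 ] heading -16.02 pos [0.4156 0.284  0.287 ] F [ 0.4 -1.   1.2] w 1.0000280374028114 g 0.0 t 2.6833 tilt [-0.0005 -0.0002 -1.    ]
[ 0.4515 -0.2663  1.8341 -0.      1.5743  2.3019]
```

Call:
step_arm(commands=[[[0.1, -1.9, 3.0, 0, 1], [0.1, -1.9, 3.0, 0, 1], [0, 0, 4.0, 0, 1], [0, 0, 4.0, 0, 1], [0, 0, 4.0, 0, 1], [0, 0, 3.0, 0, 1], [0, 0, 0, 0, 1]]])

```text
clock: 3.27
ee_pos: [0.4228, 0.3171, 0.0694]
tcp_rot: [[0.962, -0.271, -0.013], [-0.271, -0.962, -0.007], [-0.01, 0.01, -1.0]]
wrist_force: [-1.6, -0.7, -1.2]
width: 1.003
grasp_force: 0.0
```

Run:
```python
from h import *
delta([.428,.3195,.014])
cv2.imwrite("pics/top1.png",cv2.cvtColor(capture("top"),cv2.COLOR_RGB2BGR));cv2.imwrite("pics/sc1.png",cv2.cvtColor(capture("scene"),cv2.COLOR_RGB2BGR))
```

```text
need tool cm [ 0.49 -0.43  5.53] heading -15.75 pos [0.4228 0.3171 0.0694] F [-1.6 -0.7 -1.2] w 1.0031986990289956 g 0.0 t 3.2667 tilt [-0.0129 -0.0071 -0.9999]
```

Call:
step_arm(commands=[[[0.0, 0.0, 0, 0, 1], [0.0, 0, 0, 0, 1]]])

```text
clock: 3.53
ee_pos: [0.4302, 0.3212, 0.0807]
tcp_rot: [[0.962, -0.273, 0.005], [-0.273, -0.962, 0.003], [0.004, -0.004, -1.0]]
wrist_force: [-0.3, 0.4, 0.8]
width: 0.996
grasp_force: 0.0
```

Run:
```python
from h import *
delta([.428,.3195,.014])
```

```text
need tool cm [-0.19  0.25  6.67] heading -15.87 pos [0.4302 0.3212 0.0807] F [-0.3  0.4  0.8] w 0.9961141678291793 g 0.0 t 3.5333 tilt [ 0.005   0.0028 -1.    ]
```

Call:
step_arm(commands=[[[0.0, 0.0, 1, 0, 1], [0, 0, 1.5, 0, 1], [0, 0, 1.5, 0, 1], [0, 0, 1, 0, 1], [0, 0, 0.6, 0, 1], [0, 0, 0, 0, 1], [0, 0, 0, 0, 1], [0, 0, 0, 0, 1]]])

```text
clock: 4.2
ee_pos: [0.4288, 0.3204, 0.0222]
tcp_rot: [[0.962, -0.274, 0.001], [-0.274, -0.962, 0.001], [0.001, -0.001, -1.0]]
wrist_force: [-0.7, 0.6, 0.3]
width: 1.001
grasp_force: 0.0
```

Run:
```python
from h import *
delta([.428,.3195,.014])
```

```text
need tool cm [-0.05  0.11  0.82] heading -15.91 pos [0.4288 0.3204 0.0222] F [-0.7  0.6  0.3] w 1.0009651760817124 g 0.0 t 4.2 tilt [ 0.0015  0.0008 -1.    ]
```

Call:
step_arm(commands=[[[0, 0.1, 0.8, 0, 1], [0, 0, 0, 0, 0], [0, 0, 0, 0, -1], [0, 0, 0, 0, -1], [0, 0, 0, 0, -1], [0, 0, 0, 0, -1], [0, 0, 0, 0, -1], [0, 0, 0, 0, -1]]])

```text
clock: 4.87
ee_pos: [0.428, 0.3191, 0.0135]
tcp_rot: [[0.962, -0.274, 0.0], [-0.274, -0.962, 0.0], [0.0, -0.0, -1.0]]
wrist_force: [0.4, -0.0, 0.6]
width: 0.689
grasp_force: 67.7
```

Call:
step_arm(commands=[[[0, 0, -0.5, 0, -1], [0, 0, -1, 0, -1], [0, 0, -2, 0, -1], [0, 0, -2, 0, -1], [0, 0, -2, 0, -1], [0, 0, -2, 0, -1], [0, 0, -1, 0, -1], [0, 0, -0.5, 0, -1], [0, 0, 0, 0, -1], [0, 0, 0, 0, -1]]])

```text
clock: 5.7
ee_pos: [0.4273, 0.3187, 0.1224]
tcp_rot: [[0.962, -0.274, -0.001], [-0.274, -0.962, -0.001], [-0.001, 0.001, -1.0]]
wrist_force: [-0.0, -0.2, -3.6]
width: 0.693
grasp_force: 67.6
```

Run:
```python
from h import *
delta([.428,.3195,.15])
cv2.imwrite("pics/top2.png",cv2.cvtColor(capture("top"),cv2.COLOR_RGB2BGR));b=cv2.cvtColor(capture("scene"),cv2.COLOR_RGB2BGR);cv2.imwrite("pics/sc2.png",b)
a=cv2.imread("pics/top2.png")
cv2.imwrite("pics/g2.png",np.hstack([cv2.resize(b[150:240,310:430],None,fx=3.3,fy=3.3,interpolation=3),cv2.resize(a[190:280,120:240],None,fx=3.3,fy=3.3,interpolation=3)]))
```

```text
need tool cm [ 0.05 -0.09 -2.76] heading -15.91 pos [0.4273 0.3187 0.1224] F [-0.  -0.2 -3.6] w 0.6926474101843068 g 67.64008479192853 t 5.7 tilt [-0.0012 -0.0006 -1.    ]
```

View pics/g2.png

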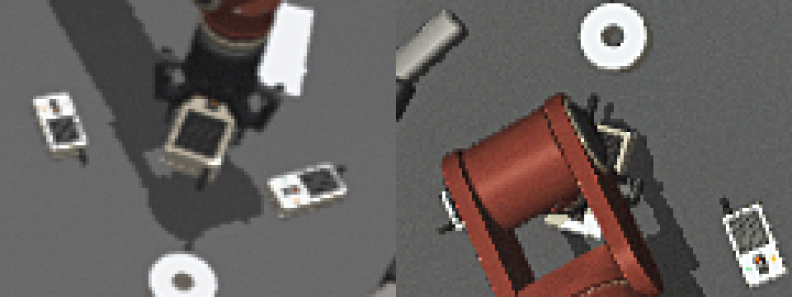

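Call:
step_arm(commands=[[[0, 0, -1.5, -6.3, -1], [0, 0, -2, -6.3, -1], [0, 0, -2, -6.3, -1], [0, 0, -1.5, -6.4, -1], [0.4, 1.8, 0, 0, -1], [0.6, 2.8, 0, 0, -1], [0.8, 3.5, 0, 0, -1], [0.8, 3.5, 0, 0, -1], [0.8, 3.5, 0, 0, -1], [0.8, 3.5, 0, 0, -1]]])

```text
clock: 6.63
ee_pos: [0.4991, 0.1408, 0.1917]
tcp_rot: [[0.987, 0.164, -0.002], [0.164, -0.987, -0.0], [-0.002, -0.0, -1.0]]
wrist_force: [0.2, 0.3, -2.9]
width: 0.688
grasp_force: 67.4
```

Call:
step_arm(commands=[[[0.8, 3.5, 0, 0, -1], [0.8, 3.5, 0, 0, -1], [0.8, 3.5, 0, 0, -1], [0.8, 3.5, 0, 0, -1], [0.7, 2.8, 0, 0, -1], [0.4, 1.8, 0, 0, -1], [0.3, 1.4, 0, 0, -1], [0, 0, 0, 0, -1], [0, 0, 0, 0, -1]]])

```text
clock: 7.38
ee_pos: [0.5771, -0.0474, 0.1921]
tcp_rot: [[0.987, 0.162, -0.002], [0.162, -0.987, 0.001], [-0.002, -0.001, -1.0]]
wrist_force: [0.1, -0.2, -3.4]
width: 0.692
grasp_force: 67.4
```

Run:
```python
from h import *
delta([.5764,-.0564,.1005])
```

```text
need tool cm [-0.2   0.89  9.16] heading 9.34 pos [ 0.5771 -0.0474  0.1921] F [ 0.1 -0.2 -3.4] w 0.6922979772899008 g 67.43601860012859 t 7.3833 tilt [-0.0022  0.0011 -1.    ]
```

Now I'll press the speaker on the clear face below the screw, so that it pivots in the pads to the slope.

Call:
step_arm(commands=[[[-0.1, 0.5, 1.5, 0, -1], [-0.1, 0.4, 2, 0, -1], [0, 0, 1.5, 0, -1], [0, 0, 0.7, 0, -1], [0, 0, 0.5, 0, -1], [0, 0, 0.5, 0, -1]]])

```text
clock: 7.88
ee_pos: [0.5746, -0.0555, 0.1278]
tcp_rot: [[0.986, 0.165, -0.008], [0.165, -0.986, 0.0], [-0.008, -0.002, -1.0]]
wrist_force: [-18.8, -1.1, 13.3]
width: 0.692
grasp_force: 71.2
```

Call:
step_arm(commands=[[[0, 0, 0.3, 0, -1], [0, 0, 0.3, 0, -1], [0, 0, 0.3, 0, -1], [0, 0, 0.3, 0, -1]]])

```text
clock: 8.22
ee_pos: [0.5741, -0.0555, 0.1156]
tcp_rot: [[0.986, 0.165, -0.008], [0.165, -0.986, 0.0], [-0.008, -0.001, -1.0]]
wrist_force: [-16.9, -2.5, 9.4]
width: 0.687
grasp_force: 75.6
```

Call:
step_arm(commands=[[[0, 0, 0.3, 0, -1], [0, 0, 0.3, 0, -1], [0, 0, 0.2, 0, -1], [0, 0, 0.2, 0, -1], [0, 0, 0, 0, -1]]])

```text
clock: 8.63
ee_pos: [0.5752, -0.0554, 0.1054]
tcp_rot: [[0.986, 0.165, -0.005], [0.165, -0.986, 0.0], [-0.005, -0.001, -1.0]]
wrist_force: [-12.0, -0.8, 7.1]
width: 0.689
grasp_force: 80.7
```

Call:
step_arm(commands=[[[0, 0, 0.2, 0, -1], [0, 0, 0.2, 0, -1], [0, 0, 0, 0, -1]]])

```text
clock: 8.88
ee_pos: [0.5761, -0.0555, 0.1023]
tcp_rot: [[0.986, 0.165, -0.003], [0.165, -0.986, 0.0], [-0.003, -0.001, -1.0]]
wrist_force: [-12.0, -0.4, 9.1]
width: 0.689
grasp_force: 83.4
```

Call:
step_arm(commands=[[[0, 0, 0.2, 0, -1], [0, 0, 0, 0, -1]]])

```text
clock: 9.05
ee_pos: [0.5765, -0.0555, 0.1005]
tcp_rot: [[0.986, 0.165, -0.002], [0.165, -0.986, 0.0], [-0.002, -0.0, -1.0]]
wrist_force: [-10.0, 0.6, 8.1]
width: 0.69
grasp_force: 84.7
```

Call:
step_arm(commands=[[[0, 0, 0.2, 0, -1], [0, 0, 0, 0, -1]]])

```text
clock: 9.22
ee_pos: [0.5766, -0.0555, 0.1004]
tcp_rot: [[0.986, 0.165, -0.002], [0.165, -0.986, 0.0], [-0.002, -0.001, -1.0]]
wrist_force: [-16.9, 0.5, 17.4]
width: 0.693
grasp_force: 85.7
```

Run:
```python
from h import *
delta([.5764,-.0564,.1005])
a=cv2.cvtColor(capture("scene"),cv2.COLOR_RGB2BGR);b=cv2.cvtColor(capture("top"),cv2.COLOR_RGB2BGR)
cv2.imwrite("pics/g3.png",np.hstack([cv2.resize(a[180:270,200:300],None,fx=4,fy=4,interpolation=3),cv2.resize(b[130:220,240:340],None,fx=4,fy=4,interpolation=3)]))
```

```text
need tool cm [-0.03  0.09 -0.01] heading 9.5 pos [ 0.5766 -0.0555  0.1004] F [-16.9   0.5  17.4] w 0.6933323274285794 g 85.67481377162039 t 9.2167 tilt [-0.0025  0.0001 -1.    ]
```

View pics/g3.png

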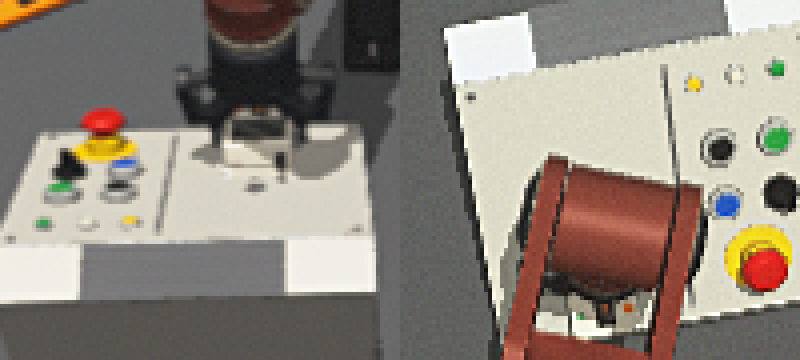

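The speaker now lies flat on the face (TCP z matches the flat prediction of 0.1005), with its antenna just left of the screw. I'll check the predicted corners against the picture.

```bash
cat >> h.py <<'E'
yaw=np.radians(9.4);ex=np.array([np.cos(yaw),np.sin(yaw),0]);ey=np.array([-np.sin(yaw),np.cos(yaw),0])
sx=np.cos(np.radians(36))*ex+np.array([0,0,np.sin(np.radians(36))]);sz=np.cross(sx,ey)
SC=np.array([.658,-.043,.1415])
def F(a,b,c): return SC+a*sx+b*ey+c*sz
E
python3 - <<'E'
from h import *
a=cv2.cvtColor(capture("scene"),cv2.COLOR_RGB2BGR);cv2.imwrite("pics/sc4.png",a)
x0,y0,k=230,195,12
c=cv2.resize(a[y0:y0+45,x0:x0+60],None,fx=k,fy=k,interpolation=3)
def dot(P,col):
    p=proj("scene",P);q=tuple(int(round((v+.5-o)*k)) for v,o in zip(p,(x0,y0)));cv2.drawMarker(c,q,col,cv2.MARKER_CROSS,14,1);return p
for s in(-.0299,):
    for y in(-.0292,.0308):
        for n in(0,.032): print(s,y,n,dot(F(s,y,n),(0,0,255)))
for s in(-.0299,-.0029): print("ant",dot(F(s,.0198,.016),(255,0,255)))
print("screw",dot(F(0,0,.0085),(0,160,0)))
cv2.imwrite("pics/g4.png",c)
E
```

```text
-0.0299 -0.0292 0 [255.1224 224.7748]
-0.0299 -0.0292 0.032 [254.7403 216.1076]
-0.0299 0.0308 0 [272.4676 224.3608]
-0.0299 0.0308 0.032 [272.2216 215.6929]
ant [269.1535 220.1197]
ant [269.062  222.9849]
screw [263.2621 225.5029]
```

View pics/g4.png

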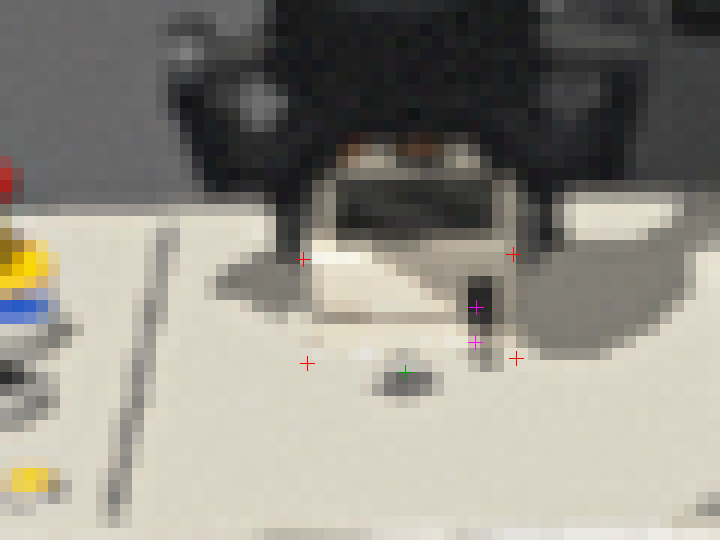

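Predicted corners match the box to within about 1 px (lateral offset about +1 mm). I'll lift off along the normal and move up the slope, to stand over the screw.

Call:
step_arm(commands=[[[-0.4, 0, -0.6, 0, -1], [-0.4, 0, -0.6, 0, -1], [0.7, 0, -0.5, 0, -1], [1.1, 0.1, -0.8, 0, -1], [1.3, 0, -0.9, 0, -1], [1.3, 0, -0.9, 0, -1], [0.9, 0, -0.7, 0, -1], [0.4, 0, -0.3, 0, -1], [0, 0, 0, 0, -1], [0, 0, 0, 0, -1]]])

```text
clock: 10.2
ee_pos: [0.6254, -0.0493, 0.1488]
tcp_rot: [[0.987, 0.164, -0.001], [0.164, -0.987, 0.0], [-0.001, -0.0, -1.0]]
wrist_force: [-0.6, 0.3, -3.3]
width: 0.691
grasp_force: 83.0
```

```bash
cat >> h.py <<'E'
def pose(p=.010,hc=.0235):
    s=S();T=np.array(s["ee_pos"]);B=T+[0,0,p]-hc*sz-SC
    print("speaker s,y,n mm",1e3*np.array([B@sx,B@ey,B@sz]).round(5));delta(T)
def go(a,b,c,p=.010,hc=.0235): pose(p,hc);delta(F(a,b,c)-[0,0,p]+hc*sz)
E
python3 - <<'E'
from h import *
go(-.015,.0,.010)
E
```

```text
speaker s,y,n mm [-16.71  -0.92  10.06]
need tool cm [0. 0. 0.] heading 9.41 pos [ 0.6254 -0.0493  0.1488] F [-0.6  0.3 -3.3] w 0.6906332827281169 g 82.97607663553208 t 10.2 tilt [-0.0009  0.0002 -1.    ]
need tool cm [ 0.14 -0.09 -0.1 ] heading 9.41 pos [ 0.6254 -0.0493  0.1488] F [-0.6  0.3 -3.3] w 0.6906332827281169 g 82.97607663553208 t 10.2 tilt [-0.0009  0.0002 -1.    ]
```

Call:
step_arm(commands=[[[0.14, -0.03, -0.1, 0, -1], [0.18, 0, 0.24, 0, -1], [0.12, 0, 0.16, 0, -1], [0.12, 0, 0.16, 0, -1], [0.12, 0, 0.16, 0, -1], [0, 0, 0, 0, -1]]])

```text
clock: 10.7
ee_pos: [0.6322, -0.0482, 0.1424]
tcp_rot: [[0.987, 0.163, -0.0], [0.163, -0.987, 0.0], [-0.0, -0.0, -1.0]]
wrist_force: [-0.2, -0.3, -3.5]
width: 0.691
grasp_force: 82.8
```

Run:
```python
from h import *
pose()
```

```text
speaker s,y,n mm [-14.85  -0.9    0.74]
need tool cm [0. 0. 0.] heading 9.38 pos [ 0.6322 -0.0482  0.1424] F [-0.2 -0.3 -3.5] w 0.6910038525599379 g 82.78024117927998 t 10.7 tilt [-0.0003  0.0003 -1.    ]
```

No contact down to n = 0.7 mm, so the head has entered the hole. Next I'll press flat, then pull down the slope.

Call:
step_arm(commands=[[[0.08, 0, 0.12, 0, -1], [0.03, 0, 0.04, 0, -1], [0, 0, 0, 0, -1]]])

```text
clock: 10.95
ee_pos: [0.633, -0.0482, 0.1422]
tcp_rot: [[0.987, 0.163, -0.001], [0.163, -0.987, -0.0], [-0.001, -0.0, -1.0]]
wrist_force: [-5.2, -0.2, 0.4]
width: 0.687
grasp_force: 83.7
```

Call:
step_arm(commands=[[[-0.24, 0, 0.18, 0, -1], [-0.24, 0, 0.18, 0, -1], [-0.24, 0, 0.18, 0, -1], [0, 0, 0, 0, -1]]])

```text
clock: 11.28
ee_pos: [0.6266, -0.0494, 0.1371]
tcp_rot: [[0.987, 0.163, 0.002], [0.163, -0.987, -0.0], [0.002, 0.001, -1.0]]
wrist_force: [-1.4, 0.1, 4.0]
width: 0.69
grasp_force: 84.0
```

Run:
```python
from h import *
pose()
```

```text
speaker s,y,n mm [-22.64  -1.19  -0.11]
need tool cm [0. 0. 0.] heading 9.38 pos [ 0.6266 -0.0494  0.1371] F [-1.4  0.1  4. ] w 0.6900109258421631 g 84.02680242899805 t 11.2833 tilt [ 0.0018 -0.0002 -1.    ]
```

Call:
step_arm(commands=[[[-0.24, 0, 0.18, 0, -1], [-0.24, 0, 0.18, 0, -1], [-0.2, 0, 0.15, 0, -1], [-0.1, 0, 0.07, 0, -1], [0, 0, 0, 0, -1]]])

```text
clock: 11.7
ee_pos: [0.6192, -0.0507, 0.1316]
tcp_rot: [[0.987, 0.163, 0.002], [0.163, -0.987, -0.0], [0.002, 0.001, -1.0]]
wrist_force: [-1.0, 0.0, 6.1]
width: 0.688
grasp_force: 84.4
```

Run:
```python
from h import *
pose()
```

```text
speaker s,y,n mm [-31.97  -1.24  -0.17]
need tool cm [0. 0. 0.] heading 9.38 pos [ 0.6192 -0.0507  0.1316] F [-1.   0.   6.1] w 0.6876013955850179 g 84.35424991417676 t 11.7 tilt [ 0.0023 -0.0002 -1.    ]
```

Call:
step_arm(commands=[[[-0.1, 0, 0.07, 0, -1], [-0.1, 0, 0.07, 0, -1], [0, 0, 0, 0, -1]]])

```text
clock: 11.95
ee_pos: [0.6173, -0.051, 0.1302]
tcp_rot: [[0.987, 0.163, 0.002], [0.163, -0.987, -0.0], [0.002, 0.001, -1.0]]
wrist_force: [-1.2, 0.3, 5.5]
width: 0.692
grasp_force: 84.4
```

Run:
```python
from h import *
pose()
```

```text
speaker s,y,n mm [-34.33  -1.21  -0.18]
need tool cm [0. 0. 0.] heading 9.38 pos [ 0.6173 -0.051   0.1302] F [-1.2  0.3  5.5] w 0.6919110024360544 g 84.3985202210024 t 11.95 tilt [ 0.0024 -0.0002 -1.    ]
```

Call:
step_arm(commands=[[[-0.1, 0, 0.07, 0, -1], [-0.1, 0, 0.07, 0, -1], [0, 0, 0, 0, -1]]])

```text
clock: 12.2
ee_pos: [0.6167, -0.0511, 0.1297]
tcp_rot: [[0.987, 0.163, 0.006], [0.163, -0.987, -0.0], [0.006, 0.001, -1.0]]
wrist_force: [2.5, 1.7, 5.8]
width: 0.689
grasp_force: 84.1
```

Run:
```python
from h import *
pose()
```

```text
speaker s,y,n mm [-35.07  -1.29  -0.18]
need tool cm [0. 0. 0.] heading 9.38 pos [ 0.6167 -0.0511  0.1297] F [2.5 1.7 5.8] w 0.6892521392717811 g 84.09776187501848 t 12.2 tilt [ 0.0062 -0.     -1.    ]
```

Call:
step_arm(commands=[[[-0.1, 0, 0.07, 0, -1], [-0.1, 0, 0.07, 0, -1], [0, 0, 0, 0, -1]]])

```text
clock: 12.45
ee_pos: [0.6164, -0.0512, 0.1296]
tcp_rot: [[0.987, 0.163, 0.011], [0.163, -0.987, 0.0], [0.011, 0.002, -1.0]]
wrist_force: [7.3, 2.5, 6.9]
width: 0.691
grasp_force: 84.1
```

Run:
```python
from h import *
pose()
```

```text
speaker s,y,n mm [-35.35  -1.33  -0.12]
need tool cm [0. 0. 0.] heading 9.39 pos [ 0.6164 -0.0512  0.1296] F [7.3 2.5 6.9] w 0.6907969325722236 g 84.14613186847419 t 12.45 tilt [ 0.0108  0.0002 -0.9999]
```

Firm stop at the slot end, so it's locked. Now I'll relieve, release and rise.

Call:
step_arm(commands=[[[0.1, 0, -0.05, 0, -1], [0, 0, 0, 0, 1], [0, 0, 0, 0, 1], [0, 0, 0, 0, 1], [0, 0, 0, 0, 1], [0, 0, 0, 0, 1], [0, 0, -1.0, 0, 1], [0, 0, -2.0, 0, 1], [0, 0, -3.0, 0, 1], [0, 0, -3.0, 0, 1]]])

```text
clock: 13.28
ee_pos: [0.6128, -0.0512, 0.217]
tcp_rot: [[0.987, 0.163, -0.002], [0.163, -0.987, 0.0], [-0.002, -0.001, -1.0]]
wrist_force: [0.4, -0.1, 0.6]
width: 0.997
grasp_force: 0.0
```

Call:
step_arm(commands=[[[-2.5, 2, -1, 0, -1], [-3, 2, 0, 0, -1], [-3, 2, 0, 0, -1], [-3, 2, 0, 0, -1], [-2, 0, 0, 0, -1], [0, 0, 0, 0, -1], [0, 0, 0, 0, -1]]])

```text
clock: 13.87
ee_pos: [0.493, -0.1527, 0.2274]
tcp_rot: [[0.987, 0.162, 0.001], [0.162, -0.987, -0.0], [0.001, 0.001, -1.0]]
wrist_force: [0.5, 0.9, 0.5]
width: 0.01
grasp_force: 0.0
```

Run:
```python
from h import *
delta(F(-.050,0,.055))
a=cv2.cvtColor(capture("scene"),cv2.COLOR_RGB2BGR);b=cv2.cvtColor(capture("top"),cv2.COLOR_RGB2BGR)
cv2.imwrite("pics/sc5.png",a);cv2.imwrite("pics/top5.png",b)
def crop(n,im,x0,y0,w,h,k):
    c=cv2.resize(im[y0:y0+h,x0:x0+w],None,fx=k,fy=k,interpolation=3)
    for P in [F(.024,.03,.032),F(.024,-.03,.032),F(-.086,.03,.032),F(-.086,-.03,.032),F(-.061,0,.0365)]:
        p=proj(n,P);cv2.drawMarker(c,tuple(int(round((v+.5-o)*k)) for v,o in zip(p,(x0,y0))),(0,0,255),0,12,1)
    return c
cv2.imwrite("pics/g5.png",np.hstack([crop("scene",a,235,190,55,70,7),crop("top",b,262,155,55,70,7)]))
```

```text
need tool cm [10.77 -8.16  7.09] heading 9.3 pos [ 0.493  -0.1527  0.2274] F [0.5 0.9 0.5] w 0.010107866629934247 g 0.0 t 13.8667 tilt [ 0.0014 -0.0004 -1.    ]
```

View pics/g5.png

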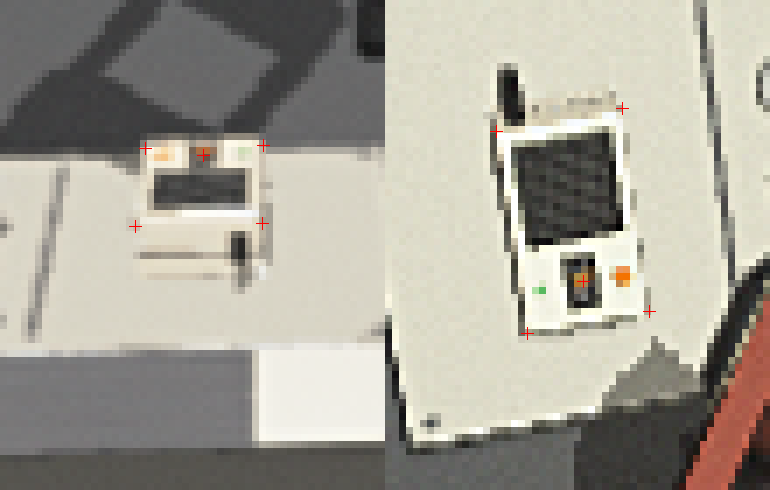

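The speaker hangs straight at the predicted place: in the top crop the wheel is at (582,282), matching the prediction of (582,281). Next I'll approach the wheel with shut fingers.

Call:
step_arm(commands=[[[1.5, -2, 0, 0, -1], [2, -2.1, 0, 0, -1], [2, -2.1, 0, 0, -1], [2, -1.5, 1, 0, -1], [1.5, -0.4, 2, 0, -1], [0.4, 0, 2, 0, -1], [0, 0, 1.5, 0, -1], [0, 0, 0.8, 0, -1], [0, 0, 0, 0, -1], [0, 0, 0, 0, -1]]])

```text
clock: 14.8
ee_pos: [0.5733, -0.0567, 0.1536]
tcp_rot: [[0.986, 0.164, -0.0], [0.164, -0.986, 0.0], [-0.0, -0.0, -1.0]]
wrist_force: [0.3, -0.2, 0.5]
width: -0.005
grasp_force: 0.0
```

```bash
cat >> h.py <<'E'
def tip(a,b,c):
    s=S();C=np.array(s["ee_pos"])+.011*ex-[0,0,.011]-SC
    print("tip s,y,n mm",1e3*np.array([C@sx,C@ey,C@sz]).round(5));delta(F(a,b,c)-.011*ex+[0,0,.011])
E
python3 - <<'E'
from h import *
tip(-.061,0,.0375)
E
```

```text
tip s,y,n mm [-59.9    0.36  44.87]
need tool cm [0.34 0.04 0.66] heading 9.43 pos [ 0.5733 -0.0567  0.1536] F [ 0.3 -0.2  0.5] w -0.005338431357695968 g 0.0 t 14.8 tilt [-0.0005  0.0001 -1.    ]
```

Call:
step_arm(commands=[[[0.19, 0, 0.26, 0, -1], [0.16, 0, 0.26, 0, -1], [0, 0, 0, 0, -1]]])

```text
clock: 15.05
ee_pos: [0.577, -0.0566, 0.1491]
tcp_rot: [[0.987, 0.163, 0.001], [0.163, -0.987, -0.0], [0.001, 0.0, -1.0]]
wrist_force: [0.5, 0.2, -0.2]
width: -0.001
grasp_force: 0.0
```

Call:
step_arm(commands=[[[0.06, 0, 0.08, 0, -1], [0, 0, 0, 0, -1]]])

```text
clock: 15.22
ee_pos: [0.5772, -0.0565, 0.1479]
tcp_rot: [[0.987, 0.163, 0.001], [0.163, -0.987, -0.0], [0.001, 0.0, -1.0]]
wrist_force: [-0.8, 0.5, 0.3]
width: 0.002
grasp_force: 0.0
```

Call:
step_arm(commands=[[[0.06, 0, 0.08, 0, -1], [0, 0, 0, 0, -1]]])

```text
clock: 15.38
ee_pos: [0.5778, -0.0563, 0.147]
tcp_rot: [[0.987, 0.163, 0.0], [0.163, -0.987, -0.0], [0.0, 0.0, -1.0]]
wrist_force: [0.1, 0.0, 0.5]
width: 0.0
grasp_force: 0.2
```

Run:
```python
from h import *
tip(-.061,0,.0375)
```

```text
tip s,y,n mm [-60.16  -0.04  36.87]
need tool cm [-0.11 -0.   -0.  ] heading 9.38 pos [ 0.5778 -0.0563  0.147 ] F [0.1 0.  0.5] w 0.0003726953252315794 g 0.2355988835915923 t 15.3833 tilt [ 0.0004 -0.0001 -1.    ]
```

Call:
step_arm(commands=[[[0.4, 0, -0.29, 0, -1], [0.06, 0, 0.08, 0, -1], [0.06, 0, 0.08, 0, -1], [0, 0, 0, 0, -1]]])

```text
clock: 15.72
ee_pos: [0.5831, -0.0554, 0.1482]
tcp_rot: [[0.987, 0.163, 0.001], [0.163, -0.987, -0.0], [0.0, 0.0, -1.0]]
wrist_force: [-0.4, -0.2, 1.0]
width: 0.0
grasp_force: 0.4
```

Call:
step_arm(commands=[[[0.06, 0, 0.08, 0, -1], [0, 0, 0, 0, -1]]])

```text
clock: 15.88
ee_pos: [0.5837, -0.0553, 0.148]
tcp_rot: [[0.987, 0.163, 0.001], [0.163, -0.987, -0.0], [0.001, 0.0, -1.0]]
wrist_force: [0.2, 0.1, 4.0]
width: 0.002
grasp_force: 1.5
```

Call:
step_arm(commands=[[[0.06, 0, 0.08, 0, -1], [0, 0, 0, 0, -1]]])

```text
clock: 16.05
ee_pos: [0.5847, -0.0552, 0.1479]
tcp_rot: [[0.987, 0.163, 0.002], [0.163, -0.987, 0.0], [0.002, 0.0, -1.0]]
wrist_force: [-0.7, 0.3, 5.2]
width: 0.0
grasp_force: 3.0
```

Run:
```python
from h import *
tip(-.061,0,.0375)
```

```text
tip s,y,n mm [-53.93  -0.02  33.48]
need tool cm [-0.81 -0.    0.09] heading 9.39 pos [ 0.5847 -0.0552  0.1479] F [-0.7  0.3  5.2] w 0.00024234200253890614 g 3.0151206627488136 t 16.05 tilt [ 0.0018  0.     -1.    ]
```

Call:
step_arm(commands=[[[-0.31, 0, 0.08, 0, -1], [-0.27, 0, 0.14, 0, -1]]])

```text
clock: 16.22
ee_pos: [0.5797, -0.0561, 0.1468]
tcp_rot: [[0.987, 0.163, 0.004], [0.163, -0.987, -0.0], [0.004, 0.001, -1.0]]
wrist_force: [-2.5, 1.4, 9.9]
width: 0.0
grasp_force: 5.2
```

Call:
step_arm(commands=[[[-0.22, 0, 0.2, 0, -1], [-0.18, 0, 0.26, 0, -1], [-0.1, 0, 0.2, 0, -1]]])

```text
clock: 16.47
ee_pos: [0.5719, -0.0575, 0.1408]
tcp_rot: [[0.987, 0.164, -0.005], [0.164, -0.987, -0.001], [-0.005, 0.001, -1.0]]
wrist_force: [-15.7, -1.1, 16.0]
width: -0.002
grasp_force: 11.4
```

Run:
```python
from h import *
tip(-.061,0,.0375)
```

```text
tip s,y,n mm [-68.62  -0.25  35.41]
need tool cm [ 0.49 -0.02 -0.62] heading 9.41 pos [ 0.5719 -0.0575  0.1408] F [-15.7  -1.1  16. ] w -0.0015014469104010155 g 11.430477350950241 t 16.4667 tilt [-0.0049 -0.0014 -1.    ]
```

Call:
step_arm(commands=[[[-0.2, 0, -0.3, 0, -1], [-0.2, 0, -0.3, 0, -1], [0.6, 0, -0.44, 0, -1], [0.6, 0, -0.44, 0, -1], [0.2, 0, 0.2, 0, -1], [0, 0, 0, 0, -1]]])

```text
clock: 16.97
ee_pos: [0.584, -0.0552, 0.1505]
tcp_rot: [[0.987, 0.163, 0.001], [0.163, -0.987, -0.0], [0.001, 0.0, -1.0]]
wrist_force: [0.2, 0.8, -0.0]
width: 0.004
grasp_force: 0.0
```

Run:
```python
from h import *
tip(-.054,0,.0335)
b=cv2.cvtColor(capture("scene"),cv2.COLOR_RGB2BGR)[190:225,235:290];h=cv2.cvtColor(b,cv2.COLOR_BGR2HSV)
ys,xs=np.nonzero((h[...,0]<15)&(h[...,1]>110)&(h[...,2]>60));print(list(zip(xs+235,ys+190)))
a=cv2.imread("pics/sc5.png")[190:225,235:290];h=cv2.cvtColor(a,cv2.COLOR_BGR2HSV)
ys,xs=np.nonzero((h[...,0]<15)&(h[...,1]>110)&(h[...,2]>60));print(list(zip(xs+235,ys+190)))
```

```text
tip s,y,n mm [-52.91   0.    35.99]
need tool cm [0.06 0.   0.27] heading 9.41 pos [ 0.584  -0.0552  0.1505] F [ 0.2  0.8 -0. ] w 0.0043874071557756964 g 0.0 t 16.9667 tilt [ 0.0006 -0.0001 -1.    ]
[(np.int64(257), np.int64(212)), (np.int64(258), np.int64(212))]
[(np.int64(263), np.int64(211)), (np.int64(264), np.int64(211))]
```

Call:
step_arm(commands=[[[0.06, 0, 0.27, 0, -1], [0, 0, 0, 0, -1], [-0.31, 0, 0.08, 0, -1], [-0.28, 0, 0.13, 0, -1], [-0.24, 0, 0.18, 0, -1], [-0.21, 0, 0.22, 0, -1], [-0.12, 0, 0.15, 0, -1]]])

```text
clock: 17.6
ee_pos: [0.573, -0.0574, 0.1426]
tcp_rot: [[0.987, 0.163, 0.003], [0.163, -0.987, -0.001], [0.003, 0.001, -1.0]]
wrist_force: [-2.7, 1.4, 15.6]
width: 0.002
grasp_force: 6.0
```

Run:
```python
from h import *
tip(-.054,0,.0335)
```

```text
tip s,y,n mm [-66.68  -0.37  36.18]
need tool cm [ 1.18 -0.04 -0.52] heading 9.38 pos [ 0.573  -0.0574  0.1426] F [-2.7  1.4 15.6] w 0.0022730962301792316 g 6.039546579122543 t 17.6 tilt [ 0.0028 -0.0006 -1.    ]
```

Call:
step_arm(commands=[[[-0.2, 0, -0.3, 0, -1], [-0.2, 0, -0.3, 0, -1], [0.6, 0, -0.44, 0, -1], [0.6, 0, -0.44, 0, -1], [0.2, 0, 0.2, 0, -1], [0, 0, 0, 0, -1]]])

```text
clock: 18.1
ee_pos: [0.5828, -0.0554, 0.1529]
tcp_rot: [[0.987, 0.163, 0.0], [0.163, -0.987, 0.0], [0.0, 0.0, -1.0]]
wrist_force: [-0.0, -0.7, -0.6]
width: -0.002
grasp_force: 0.0
```

Run:
```python
from h import *
tip(-.054,0,.0335)
```

```text
tip s,y,n mm [-52.51   0.04  38.62]
need tool cm [0.18 0.   0.5 ] heading 9.4 pos [ 0.5828 -0.0554  0.1529] F [-0.  -0.7 -0.6] w -0.0016400291862773684 g 0.0 t 18.1 tilt [ 0.0002  0.     -1.    ]
```

Call:
step_arm(commands=[[[0.18, 0, 0.5, 0, -1], [0, 0, 0, 0, -1], [-0.31, 0, 0.08, 0, -1], [-0.28, 0, 0.13, 0, -1], [-0.24, 0, 0.17, 0, -1], [-0.21, 0, 0.2, 0, -1], [-0.15, 0, 0.15, 0, -1]]])

```text
clock: 18.68
ee_pos: [0.5726, -0.0576, 0.1424]
tcp_rot: [[0.987, 0.163, 0.002], [0.163, -0.987, -0.001], [0.002, 0.001, -1.0]]
wrist_force: [-1.4, 0.0, 8.3]
width: -0.002
grasp_force: 3.3
```

Call:
step_arm(commands=[[[-0.3, 0, -0.5, 0, -1], [-0.5, 0, -2, 0, -1], [-1, 0, -3, 0, -1], [-2, 1.5, -2, 0, -1], [-3, 2, 0, 0, -1], [-3, 2, 0, 0, -1], [-3, 2, 0, 0, -1], [-1, 0, 0, 0, -1], [0, 0, 0, 0, -1], [0, 0, 0, 0, -1]]])

```text
clock: 19.52
ee_pos: [0.4477, -0.1534, 0.2151]
tcp_rot: [[0.987, 0.162, -0.0], [0.162, -0.987, 0.001], [-0.0, -0.001, -1.0]]
wrist_force: [0.7, -0.2, -0.6]
width: 0.002
grasp_force: 0.0
```

Run:
```python
from h import *
pose()
a=cv2.cvtColor(capture("scene"),cv2.COLOR_RGB2BGR);b=cv2.cvtColor(capture("top"),cv2.COLOR_RGB2BGR)
o=cv2.imread("pics/top5.png")
f=lambda n,im,x0,y0,w,h,k:cv2.resize(im[y0:y0+h,x0:x0+w],None,fx=k,fy=k,interpolation=3)
cv2.imwrite("pics/g6.png",np.hstack([f("s",a,240,200,36,50,7),f("t",o,272,160,36,50,7),f("t",b,272,160,36,50,7)]))
```

```text
speaker s,y,n mm [-133.25  -74.61  176.68]
need tool cm [0. 0. 0.] heading 9.33 pos [ 0.4477 -0.1534  0.2151] F [ 0.7 -0.2 -0.6] w 0.0021702584906753805 g 0.0 t 19.5167 tilt [-0.0004  0.0008 -1.    ]
```

View pics/g6.png

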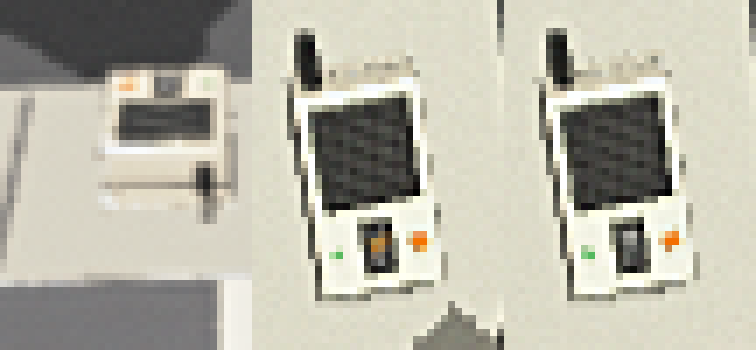

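The orange mark has rolled out of sight and the speaker is unmoved. The tangential force of several N in strokes 2 and 3 suggests the wheel is at its stop. I'll do one more stroke to make sure.

Call:
step_arm(commands=[[[2, -1.5, 0, 0, -1], [3, -2, 0, 0, -1], [3, -2, 0, 0, -1], [3, -1.5, 0.5, 0, -1], [2.5, -0.5, 1.5, 0, -1], [1.4, 0, 1.7, 0, -1], [0, 0, 1.5, 0, -1], [0, 0, 1.0, 0, -1], [0, 0, 0, 0, -1], [0, 0, 0, 0, -1]]])

```text
clock: 20.45
ee_pos: [0.5827, -0.0547, 0.1529]
tcp_rot: [[0.986, 0.164, -0.002], [0.164, -0.986, 0.0], [-0.002, -0.001, -1.0]]
wrist_force: [-0.8, -0.0, -0.0]
width: -0.001
grasp_force: 0.0
```

Run:
```python
from h import *
tip(-.054,0,.0335)
```

```text
tip s,y,n mm [-52.56   0.74  38.63]
need tool cm [0.19 0.07 0.5 ] heading 9.43 pos [ 0.5827 -0.0547  0.1529] F [-0.8 -0.  -0. ] w -0.000746570058292721 g 0.0 t 20.45 tilt [-0.0019  0.0005 -1.    ]
```

Call:
step_arm(commands=[[[0.18, 0, 0.5, 0, -1], [0, 0, 0, 0, -1], [-0.31, 0, 0.08, 0, -1], [-0.28, 0, 0.13, 0, -1]]])

```text
clock: 20.78
ee_pos: [0.5792, -0.0563, 0.1475]
tcp_rot: [[0.987, 0.163, 0.002], [0.163, -0.987, -0.0], [0.001, 0.001, -1.0]]
wrist_force: [0.0, -0.8, 0.6]
width: -0.003
grasp_force: 0.0
```

Call:
step_arm(commands=[[[-0.24, 0, 0.17, 0, -1], [-0.21, 0, 0.2, 0, -1], [-0.15, 0, 0.15, 0, -1]]])

```text
clock: 21.03
ee_pos: [0.5741, -0.0575, 0.1438]
tcp_rot: [[0.987, 0.163, 0.004], [0.163, -0.987, -0.001], [0.004, 0.002, -1.0]]
wrist_force: [-0.5, -0.3, 7.3]
width: -0.0
grasp_force: 3.2
```

Call:
step_arm(commands=[[[-0.3, 0, -0.5, 0, -1], [-0.5, 0, -2, 0, -1], [-1, 0, -3, 0, -1], [-2, 1.5, -2, 0, -1], [-3, 2, 0, 0, -1], [-3, 2, 0, 0, -1], [-3, 2, 0, 0, -1], [-1, 0, 0, 0, -1], [0, 0, 0, 0, -1], [0, 0, 0, 0, -1]]])

```text
clock: 21.87
ee_pos: [0.4489, -0.1534, 0.2164]
tcp_rot: [[0.987, 0.162, 0.001], [0.162, -0.987, 0.0], [0.001, -0.0, -1.0]]
wrist_force: [0.0, 0.5, 0.1]
width: -0.003
grasp_force: 0.0
```

Run:
```python
from h import *
o=cv2.imread("pics/top5.png");b=cv2.cvtColor(capture("top"),cv2.COLOR_RGB2BGR)
f=lambda im:cv2.resize(im[195:203,272:308],None,fx=1,fy=1)
d=cv2.absdiff(o,b)[160:204,272:300].max(2);ys,xs=np.nonzero(d>40);print([(x+272,y+160,d[y,x]) for x,y in zip(xs,ys)])
print(S()["qvel"],S()["wrist_force"])
```

```text
[(np.int64(278), np.int64(164), np.uint8(47)), (np.int64(280), np.int64(164), np.uint8(46)), (np.int64(293), np.int64(168), np.uint8(60)), (np.int64(294), np.int64(168), np.uint8(46)), (np.int64(294), np.int64(169), np.uint8(41)), (np.int64(281), np.int64(170), np.uint8(62)), (np.int64(282), np.int64(170), np.uint8(87)), (np.int64(281), np.int64(171), np.uint8(44)), (np.int64(292), np.int64(171), np.uint8(50)), (np.int64(279), np.int64(172), np.uint8(58)), (np.int64(280), np.int64(172), np.uint8(41)), (np.int64(281), np.int64(172), np.uint8(62)), (np.int64(281), np.int64(173), np.uint8(56)), (np.int64(292), np.int64(173), np.uint8(52)), (np.int64(284), np.int64(174), np.uint8(89)), (np.int64(287), np.int64(174), np.uint8(61)), (np.int64(296), np.int64(174), np.uint8(48)), (np.int64(279), np.int64(175), np.uint8(52)), (np.int64(283), np.int64(175), np.uint8(50)), (np.int64(284), np.int64(175), np.uint8(74)), (np.int64(294), np.int64(176), np.uint8(45)), (np.int64(281), np.int64(187), np.uint8(71)), (np.int64(281), np.int64(188), np.uint8(70)), (np.int64(294), np.int64(188), np.uint8(6
[... 391 characters left out ...]
.int64(192), np.uint8(49)), (np.int64(289), np.int64(193), np.uint8(105)), (np.int64(290), np.int64(193), np.uint8(95)), (np.int64(289), np.int64(194), np.uint8(53)), (np.int64(290), np.int64(194), np.uint8(78)), (np.int64(283), np.int64(195), np.uint8(87)), (np.int64(289), np.int64(195), np.uint8(89)), (np.int64(290), np.int64(195), np.uint8(66)), (np.int64(296), np.int64(195), np.uint8(133)), (np.int64(283), np.int64(196), np.uint8(41)), (np.int64(290), np.int64(196), np.uint8(43)), (np.int64(290), np.int64(197), np.uint8(60)), (np.int64(289), np.int64(199), np.uint8(69)), (np.int64(288), np.int64(202), np.uint8(95))]
[ 0.0185  0.0168 -0.0159 -0.0007 -0.0001 -0.0017] [0.6983 0.2871 0.3473]
```

The last stroke met about 4 N of tangential resistance, where a free wheel takes about 1 N, so the wheel is at its stop. The speaker has stayed in place and the arm is clear. Handing in.

```bash
python3 -c "
from workcell import ticket
print(ticket.sign_off())"
```

```text
the job is handed in; nothing more can be done
None
```

I hung the speaker locked and straight on the screw, rolled the wheel until it resisted like its stop (the angle can't be read), and handed the job in at about 22 s with the arm clear; no verdict came back.

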